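# Lock the pocket torch into its bayonet dock

## Task

Put the pocket torch away in its charging dock on the ledge: stand it tail down in the dock's sprung collar, feel for the two slots with a light turning press, push it in against the spring, twist it clockwise (seen from above) to the stop and let go, so that it stays locked upright. Press gently, so that the sprung collar is never driven down to its bottom stop, do not wrench it hard against the stop, and leave the other things on the ledge where they are.

Things in the scene. Friction and masses are not known exactly. Their poses are not given: they have to be found in the camera images.
- torch_mid (a point): centre, half-way up, of the loose pocket torch: 110 mm tall, 130 g, standing on its tail; z runs up its axis to the lens. From its underside: 0-40 mm round tail, 34 mm across, edge bevelled 3 mm; 40-105 mm square-sided body, 38 mm along x, 34 mm along y (grip its flat faces here, across y); then a round lens bezel. A slide switch stands out 5 mm on the +x face.
- torch: the same torch, origin under its tail, same axes
- lug (a point): outer end of one of the torch's two like lugs, on the tail's +x side; the other is opposite, on -x. Each is 9 mm wide, reaches 24 mm from the axis, and spans 8 to 13 mm above the underside. Half a turn of the torch makes no difference to the fit.
- dock: fixed charging dock, origin under its centre: round housing 88 mm across, 40 mm tall; foot 110 mm along its y. In it a steel collar, bore 38 mm, with two opposite slots about 17 mm wide. The collar sits turned at an unknown angle: the line through the slots is within 0.38 rad either way of the dock's x (see it or feel for it; lugs fit within about 0.1 rad). It will not turn under the job's torques.
- collar_top (a point): centre of the collar's top face, 45 mm above the ledge at rest; sinks with the collar; axes are the dock's, NOT turned with the slots. torch_mid is 47 mm above it with the lugs on the top face, 44 mm with lugs in the slots and tail touching the plunger; below 36 mm the lugs can twist under the roof; 39 mm when locked and let go, the lugs sprung up 3 mm into notches.
- plunger (a joint): how far the brass spring plunger in the bore is pressed, m: 0 to 0.012 (torch_mid is then 32 mm above collar_top). It pushes up with 3 N when first touched, plus 0.6 N per mm. The way in is straight down in the slots, then clockwise from above; the stop is 1.09 rad past the slot's middle, the notches take the lugs from 0.92 rad on; over about 1 N m there is wrenching.
- carriage (a joint): how far the sprung collar (slots and plunger together) is pressed down into the housing, m: 0 at rest, 0.008 at its bottom stop. It begins to give at about 3 N, then gives 1 mm per 2 N, and reaches its bottom stop near 19 N.
- ring_dish: bystander: shallow white ceramic bowl, 80 mm across, 22 mm high, origin under its centre
- nail_clipper: bystander: steel nail clipper, 58 x 13 x 13 mm, lying flat along its x
- polish_tin: bystander: round flat metal tin, 72 mm across, 24 mm high
- key_fob: bystander: black fob with a brass key, about 85 x 24 x 10 mm, lying flat
- battery: bystander: steel battery cell, 17 mm across, 34 mm tall, standing
Things that resemble listed ones, but are neither listed nor needed, are in the scene too. What is meant by the torch is not pink, and is the larger of those in its own colour.

How it is judged:
On the way:
1. the torch is pushed into the collar so far that its lugs are under the roof (z of torch_mid in the frame of collar_top below 0.037 m and horizontal distance between torch_mid and collar_top below 0.006 m), for 0.1 s.
At the end, for the whole second after the job is handed in: the torch stands locked in the collar with the lugs sprung up into the end notches: its centre is 37.3 to 41.2 mm above the collar's top face and within 6 mm of its axis, tilted less than 0.09 rad, at rest, the collar sprung back up (pressed down less than 3 mm) (z of torch_mid in the frame of collar_top between 0.0373 and 0.0412 m and horizontal distance between torch_mid and collar_top below 0.006 m and angle between torch_mid's own z axis and vertical below 0.09 rad and value of joint carriage below 0.003 m and linear speed of torch below 0.02 m/s); the robot touches nothing.
It fails at once if the sprung collar is driven down to its bottom stop (more than 7.5 mm) (value of joint carriage above 0.0075 m).
It fails at once if the torch is wrenched or jammed against the dock with more than 80 N (contact force between torch and dock above 80 N).
It fails at once if a bystander (dish, clipper, tin, key fob or battery) is moved by more than 20 mm, or the battery tipped over (distance of any of ring_dish, nail_clipper, polish_tin, key_fob, battery from where it was at the start of the episode above 0.02 m or angle between battery's own z axis and vertical above 0.5 rad).
It also fails if it takes over 72 s, if anything falls off the work surface, if the arm or the gripper's body presses on something with over 40 N, if the wrist force passes 120 N, or if a joint passes its speed limit or range.

## Robot

A 6-joint arm with a two-finger parallel gripper is mounted at the origin on the work surface. World frame = base frame: x ahead of the robot, y to its left, z up, the work surface at z = 0. Lengths are in m, angles in rad, forces in N, time in s.
With the tool pointing down it reaches from about 0.375 to 0.9 m from the base axis. Payload 3.1 kg.
Tool frame: the origin (TCP) lies midway between the tips of the shut fingers; the grasp point (between the pads) lies 19 mm behind it; z points along the fingers, y is the line along which they close (so a half turn about z gives the same grasp; the last joint's range is limited). The gripper opens to 85 mm and grips with 20 to 120 N. Pads are 22 mm wide; open, the fingers measure 114 mm over their backs; the gripper's body (76 mm by 85 mm) begins 54 mm behind the grasp point. The pads swing forward as they close: fully open they stand 13 mm farther back than shut.
Start: joints at [0.997, 0.527, 1.433, -0, 1.181, -0.178], TCP at [0.241, 0.577, 0.231] pointing down, gripper open.
Joint ranges: [-3.08, 3.08], [-0.75, 2.2], [0.22, 2.44], [-1.43, 4.57], [0, 2.65], [-2.85, 2.85]. Speed limits (rad/s): [2.79, 2.79, 3.14, 3.14, 3.14, 3.14].

## Interface

Orientations are given as a unit quaternion [x, y, z, w].
In Python, from station import manip gives the robot as it stands. The module is installed in compiled form; this text tells all that it offers.
- The arm moves only by the tool apply_moves, never from a script. Its arguments are lists of equal length, an entry for each row: "claw": the gripper's target within -1 to 1 (fully open at 1, half-way at 0, shut at -1); "travel": the shift along the tool's x, y, z scaled (see below), a list of three; "turn": the turn, a rotation vector about the tool's x, y, z scaled (see below), a list of three. In form: {"claw": [claw, ...], "travel": [[dx, dy, dz], ...], "turn": [[rx, ry, rz], ...]}. A call has 1 to 5 rows; each row is the pose to reach, as a shift and turn from the pose commanded when the call began, along the tool's axes at that moment, turning the shorter way round; what a row does not reach only later rows make up. The controller multiplies each number of a shift by 800 mm and each number of a turn by 180 degrees. A row lasts 1/12 s, in which the tool goes at most 41.7 mm and 7.16 degrees, less where a joint would pass 70% of its speed; a pose out of reach is approached as far as the arm can. A call with a number of a shift or a turn outside -1 to 1 is refused whole. A call with a gripper value outside its range is refused whole. The fingers move at their own pace and stop on an object; "newtons" is the grip in N (left out, the last holds). Time passes only in rows, so rows that repeat a pose let the fingers close. It gives the time, the measured TCP pose, the force, the opening and the grip force at its end, in the units of the state.
- manip.sense(): the state, without advancing time (a new reading comes with each control period).
- manip.snapshot(name): name is "scene" or "side" or "wrist"; returns a dict with "pixels" (384x512x3 uint8, red, green, blue), "depth" (384x512 float32, m along the optical axis (not along the pixel's ray), 0 where there is no reading), "intrinsics" (3x3 intrinsics, pixels), "R" (3x3) and "t" (3): a world point X has camera coordinates R X + t. Camera axes: x right, y down, z forward; pixel columns grow to the right and rows downward; lengths in m; the calibration is good to about 2 mm. A picture is of the moment at which its call begins.
- manip.sign_off(): hands the job in; it is judged then, once.
The state is a dict: "t": time; "q": joint angles; "qd": joint speeds; "tau": joint torques, N m; "tcp_pos": TCP position; "tool_rot": TCP orientation; "force": force on the tool from outside, world axes, zero at the start; "ft_torque": the same for the moment, N m; "finger_gap": opening from 0.0 (shut) to 1.0 (fully open); "gripper_force": force on a finger pad.
Only numpy, scipy, OpenCV 4.12 (cv2) and the standard library are available. Lean on these libraries where they do the work, as an engineer would, in place of code of your own. Each camera call takes 0.05 s, during which the arm holds its last target. There are 200 camera calls.

## Working session

There is one attempt and no reset: what is moved stays moved. The work goes in short steps, Python scripts to look and compute and a tool call to move; the robot and the scene stay as the last step left them, time stands still between calls to the robot, and variables do not carry over. Pictures are saved under pics/ and viewed, at most 10 in all, crops included, and the job is handed in when it is done.

Besides the shell and the picture viewer there is one more tool, called after "Request:" as a command line: name --argument value ..., lists and objects as JSON in quotes. apply_moves: Moves the arm, as the interface text tells. Shifts and turns lie within -1 to 1; 1 stands for 800 mm of shift or 180 degrees of turn. Its arguments: {"type":"object","properties":{"claw":{"type":"array","items":{"type":"number"}},"travel":{"type":"array","items":{"type":"array","items":{"type":"number"}}},"turn":{"type":"array","items":{"type":"array","items":{"type":"number"}}},"newtons":{"type":"number"}},"required":["claw","travel","turn"]}

```bash
mkdir -p pics
cat > h.py <<'E'
import numpy as np, cv2
from station import manip
from scipy.spatial.transform import Rotation as Ro
def snap(n):
    s=manip.snapshot(n); np.savez('pics/'+n+'.npz',**s); return s
def load(n): return dict(np.load('pics/'+n+'.npz'))
def pt(s,u,v,z=None):
    K,R,t=s['intrinsics'],s['R'],s['t']; r=np.linalg.inv(K)@[u,v,1.]
    c=-R.T@t; d=R.T@r
    k=s['depth'][int(round(v)),int(round(u))] if z is None else (z-c[2])/d[2]
    return c+k*d
def proj(s,X):
    p=s['intrinsics']@(s['R']@np.array(X)+s['t']); return p[:2]/p[2]
def save(s,f,box=None,k=1):
    im=s['pixels'][:,:,::-1]
    if box: im=im[box[1]:box[3],box[0]:box[2]]
    cv2.imwrite('pics/'+f,cv2.resize(im,None,fx=k,fy=k,interpolation=cv2.INTER_CUBIC))
E
python3 - <<'E'
from h import *
a=snap('scene');b=snap('side')
save(a,'a.png',k=1.5);save(b,'b.png',k=1.5)
s=manip.sense();print(s['t'],s['tcp_pos'],s['tool_rot'],s['force'],s['finger_gap'])
for x in(a,b):print(-x['R'].T@x['t'])
E
```

```text
0.1 [0.24056429 0.57614243 0.23042467] [ 1.96597759e-01  9.80483726e-01 -9.22342706e-04 -3.66313501e-04] [-0.23726057 -0.35850577  0.05931084] 0.9999105017658947
[ 1.08694635 -0.47216627  0.53178276]
[0.00808087 0.62064875 0.54150506]
```

View pics/a.png

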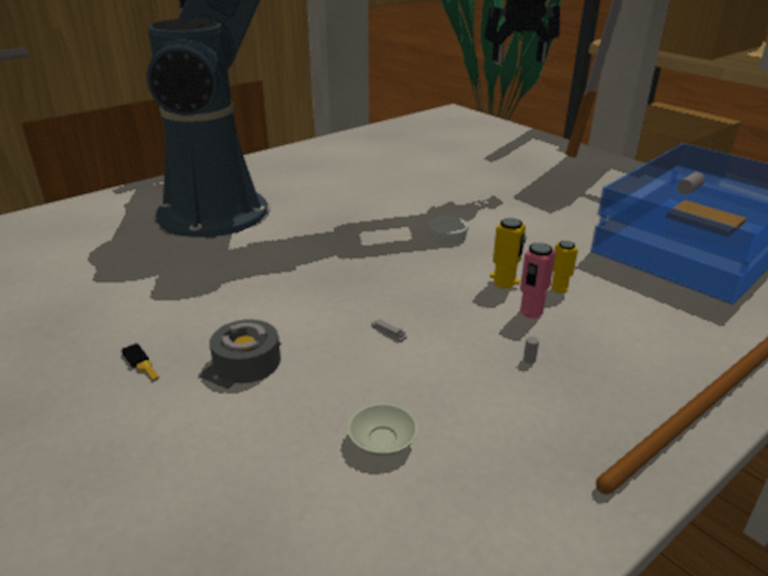

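View pics/b.png

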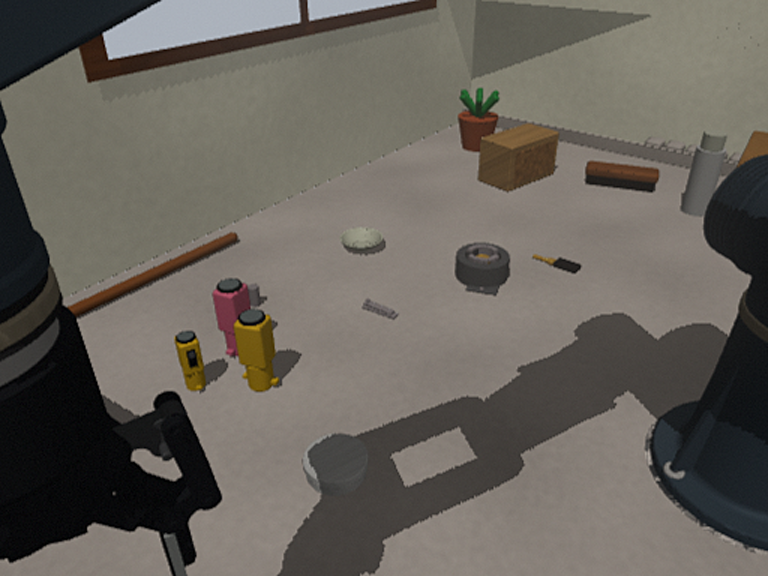

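Candidates in the scene view (displayed at 1.5x): large yellow (509,253), pink (537,280, excluded by colour), small yellow (564,268, the smaller yellow). I choose the large yellow, which is at (255,350) in the side view. The dock is at (245,350) in scene and (482,268) in side. Next is one close crop to check the choice.

Run:
```python
from h import *
a=load('scene');b=load('side')
f=lambda s,x,y,w,h:cv2.resize(s['pixels'][y:y+h,x:x+w,::-1],(400,300),interpolation=cv2.INTER_CUBIC)
# tiles 80x60 ->5x
cv2.imwrite('pics/c.png',np.vstack([np.hstack([f(a,315,138,80,60),f(b,115,200,80,60)]),np.hstack([f(a,125,200,80,60),f(b,282,145,80,60)])]))
for s,u,v in((a,340,149),(b,169,211)):print(pt(s,u,v),pt(s,u,v,.11))
for s,u,v in((a,163,222),(b,321,169)):print(pt(s,u,v,.045))
```

```text
[0.5411978  0.22471064 0.11280997] [0.53753757 0.22938446 0.11      ]
[0.52883449 0.2378611  0.11157439] [0.53074147 0.23645935 0.11      ]
[ 0.45085169 -0.17680875  0.045     ]
[ 0.45320121 -0.17239737  0.045     ]
```

View pics/c.png

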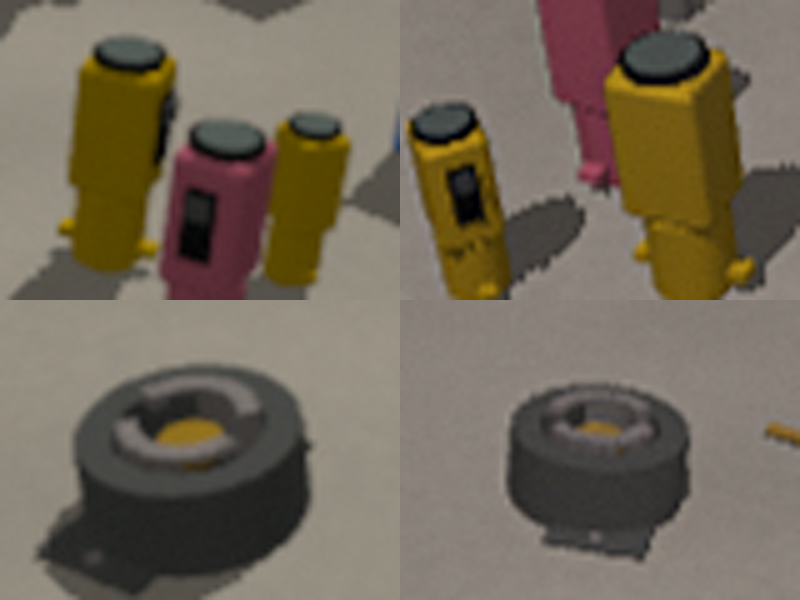

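The crop shows the chosen torch is the large yellow one, with its switch on the right face in scene and lugs at crop (68,227) and (148,246). In side its lugs are at (240,252) and (342,270). The dock collar has silver arcs with gaps near crop (140,107) and (247,130).

Run:
```python
from h import *
a=load('scene');b=load('side')
A=lambda x,y,o:(o[0]+x/5-.4,o[1]+y/5-.4)
for s,o,l in((a,(315,138),[(68,227),(148,246)]),(b,(115,200),[(240,252),(342,270)])):
    p=[pt(s,*A(*q,o),.0105) for q in l]; d=p[1]-p[0]; print('lugs',p,np.linalg.norm(d[:2]),'yaw',np.arctan2(d[1],d[0]),'mid',(p[0]+p[1])/2)
print('lens',pt(a,*A(130,52,(315,138)),.11),pt(b,*A(265,55,(115,200)),.11))
p=[pt(a,*A(*q,(125,200)),.045) for q in[(140,107),(247,130)]];d=p[1]-p[0];print('slots',p,np.arctan2(d[1],d[0]))
s=manip.sense();R=Ro.from_quat(s['tool_rot']).as_matrix();print(R)
# clearances
for n,s,u,v in(('pink',a,537/1.5,250/1.5),('small',a,567/1.5,245/1.5)):print(n,pt(s,u,v))
w=manip.snapshot('wrist');print('cam in tool',R.T@(-w['R'].T@w['t']-manip.sense()['tcp_pos']),(w['R']@R).round(3),w['intrinsics'])
```

```text
lugs [array([0.51373656, 0.23028908, 0.0105    ]), array([0.54971471, 0.24639535, 0.0105    ])] 0.039418765865534895 yaw 0.42091314932816076 mid [0.53172564 0.23834221 0.0105    ]
lugs [array([0.55729587, 0.24578629, 0.0105    ]), array([0.51746854, 0.2283026 , 0.0105    ])] 0.043495929826014815 yaw -2.727934830900408 mid [0.53738221 0.23704444 0.0105    ]
lens [0.53497775 0.2343684  0.11      ] [0.53376084 0.2371818  0.11      ]
slots [array([ 0.43512986, -0.19081889,  0.045     ]), array([ 0.47462972, -0.16634249,  0.045     ])] 0.5547487419139249
[[-9.22698374e-01  3.85521131e-01 -1.08098987e-03]
 [ 3.85522483e-01  9.22696941e-01 -1.66465120e-03]
 [ 3.55667833e-04 -1.95271685e-03 -9.99998030e-01]]
pink [0.61893518 0.19120388 0.1120064 ]
small [0.60524331 0.28368133 0.08343308]
cam in tool [ 0.07498052  0.00115567 -0.14296849] [[-0.001  1.    -0.   ]
 [-0.956 -0.001 -0.294]
 [-0.294  0.     0.956]] [[335.378876     0.         256.58066773]
 [  0.         335.378876   191.71962159]
 [  0.           0.           1.        ]]
```

```bash
cat >> h.py <<'E'
def go(x,y,z,yaw,deltas=None):
    "yaw = angle of tool y in world; prints scaled move from the measured pose"
    s=manip.sense();R=Ro.from_quat(s['tool_rot']);p=np.array(s['tcp_pos'])
    T=np.array([[-np.sin(yaw),np.cos(yaw),0],[np.cos(yaw),np.sin(yaw),0],[0,0,-1.]]).T
    d=R.inv().apply(np.array([x,y,z])-p)/.8; r=(R.inv()*Ro.from_matrix(T)).as_rotvec()/np.pi
    print('t',s['t'],'pos',p.round(4),'yaw',round(np.arctan2(*R.as_matrix()[[1,0],1]),4),'q6',s['q'][5].round(3),'F',np.round(s['force'],1),'M',np.round(s['ft_torque'],2),'gap',round(s['finger_gap'],3))
    print('travel',d.round(4),'turn',r.round(4))
E
python3 -c "
from h import *
go(.5345,.2367,.21,-1.156)"
```

```text
t 0.15 pos [0.2406 0.5762 0.2306] yaw 1.175 q6 -0.179 F [ 0.1 -0.2 -0.6] M [ 0.04  0.   -0.03] gap 0.998
travel [-0.5026 -0.2499  0.0259] turn [-4.00e-04  6.00e-04  7.42e-01]
```

Request:
apply_moves --claw '[0.4,0.4,0.4,0.4,0.4]' --travel '[[-0.5025,-0.25,0],[-0.5025,-0.25,0],[-0.5025,-0.25,0],[-0.5025,-0.25,0],[-0.5025,-0.25,0]]' --turn '[[0,0,0.74],[0,0,0.74],[0,0,0.74],[0,0,0.74],[0,0,0.74]]'

```text
t: 0.57
tcp_pos: [0.3778, 0.4176, 0.2311]
tool_rot: [0.491, 0.871, -0.0, -0.0]
force: [0.4, 0.3, 0.5]
finger_gap: 0.698
gripper_force: 0.0
```

```bash
python3 -c "
from h import *
go(.5345,.2367,.21,-1.156)"
```

```text
t 0.5667 pos [0.3778 0.4176 0.2311] yaw 0.5446 q6 0.092 F [0.4 0.3 0.5] M [-0.02 -0.03 -0.01] gap 0.698
travel [-0.2948  0.0504  0.0264] turn [-1.000e-04  2.000e-04  5.413e-01]
```

Request:
apply_moves --claw '[0.4,0.4,0.4,0.4,0.4]' --travel '[[-0.295,0.05,0],[-0.295,0.05,0],[-0.295,0.05,0],[-0.295,0.05,0],[-0.295,0.05,0]]' --turn '[[0,0,0.541],[0,0,0.541],[0,0,0.541],[0,0,0.541],[0,0,0.541]]'

```text
t: 0.98
tcp_pos: [0.5152, 0.2604, 0.2312]
tool_rot: [0.735, 0.678, -0.0, -0.0]
force: [0.5, 1.4, -0.4]
finger_gap: 0.695
gripper_force: 0.0
```

Request:
apply_moves --claw '[0.4,0.4,0.4,0.4,0.4]' --travel '[[0,0,0],[0,0,0],[0,0,0],[0,0,0],[0,0,0]]' --turn '[[0,0,0.34],[0,0,0.34],[0,0,0.34],[0,0,0.34],[0,0,0.34]]'

```text
t: 1.4
tcp_pos: [0.5142, 0.2618, 0.2309]
tool_rot: [0.908, 0.419, -0.0, -0.0]
force: [0.5, 0.2, 0.3]
finger_gap: 0.699
gripper_force: 0.0
```

```bash
python3 -c "
from h import *
go(.5345,.2367,.21,-1.156)"
```

```text
t 1.4 pos [0.5142 0.2618 0.2309] yaw -0.7068 q6 0.984 F [0.5 0.2 0.3] M [ 0.02  0.01 -0.03] gap 0.699
travel [-0.0074  0.0397  0.0261] turn [-1.00e-04  3.00e-04  1.43e-01]
```

Request:
apply_moves --claw '[0.4,0.4,0.4,0.4,0.4]' --travel '[[-0.0074,0.0397,0],[-0.0074,0.0397,0],[-0.0074,0.0397,0],[-0.0074,0.0397,0],[-0.0074,0.0397,0]]' --turn '[[0,0,0.143],[0,0,0.143],[0,0,0.143],[0,0,0.143],[0,0,0.143]]'

```text
t: 1.82
tcp_pos: [0.5346, 0.237, 0.2309]
tool_rot: [0.978, 0.208, -0.0, 0.0]
force: [-0.0, -0.1, -0.6]
finger_gap: 0.704
gripper_force: 0.0
```

```bash
python3 -c "
from h import *
w=snap('wrist');save(w,'d.png',k=1.5)
go(.5345,.2367,.056,-1.156)
print(proj(w,(.5345,.2367,.11)))"
```

```text
t 1.8667 pos [0.5346 0.2371 0.231 ] yaw -1.1478 q6 1.374 F [0.1 0.  0.2] M [-0.03  0.03 -0.03] gap 0.703
travel [-1.000e-04  4.000e-04  2.188e-01] turn [-0.      0.0002  0.0026]
[258.14103535 185.77217143]
```

View pics/d.png

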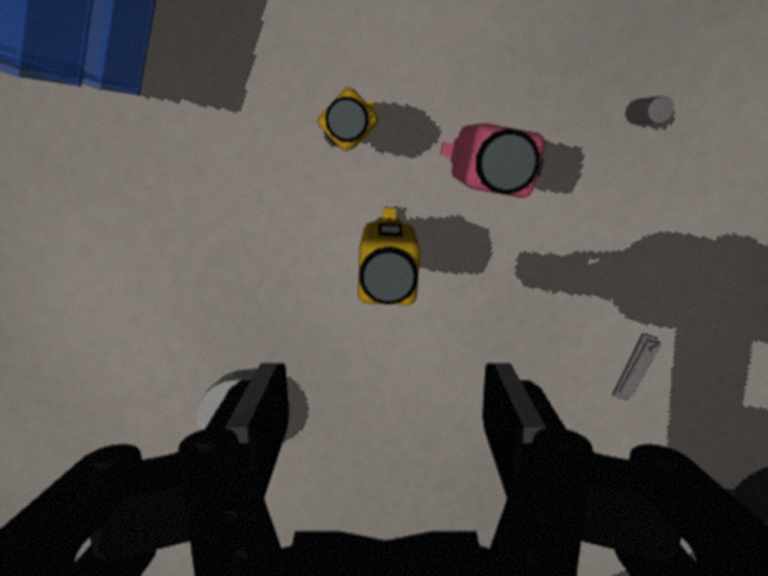

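The wrist view shows the torch lens at (389,276) with the lug straight above it at (390,213). That is within 2 mm of the prediction and aligned, and the fingers clear the pink one. I'll descend and grip.

Request:
apply_moves --claw '[0.4,0.4,0.4,0.4,0.4]' --travel '[[0.0012,0,0.05],[0.0012,0,0.1],[0.0012,0,0.15],[0.0012,0,0.19],[0.0012,0,0.219]]' --turn '[[0,0,0.0026],[0,0,0.0026],[0,0,0.0026],[0,0,0.0026],[0,0,0.0026]]'

```text
t: 2.28
tcp_pos: [0.5338, 0.2373, 0.053]
tool_rot: [0.978, 0.206, -0.002, 0.0]
force: [0.7, -0.5, 0.5]
finger_gap: 0.695
gripper_force: 0.0
```

Request:
apply_moves --claw '[-0.6,-0.6,-0.6,-0.6,-0.6]' --travel '[[0,0,0],[0,0,0],[0,0,0],[0,0,0],[0,0,0]]' --turn '[[0,0,0],[0,0,0],[0,0,0],[0,0,0],[0,0,0]]' --newtons 60

```text
t: 2.7
tcp_pos: [0.5369, 0.238, 0.058]
tool_rot: [0.979, 0.205, 0.002, -0.0]
force: [0.4, -0.2, -0.6]
finger_gap: 0.39
gripper_force: 60.8
```

```bash
python3 -c "
from h import *
go(.5345,.2367,.21,-1.156)"
```

```text
t 2.7 pos [0.5369 0.238  0.058 ] yaw -1.157 q6 1.384 F [ 0.4 -0.2 -0.6] M [0.01 0.05 0.02] gap 0.39
travel [-0.0027  0.0004 -0.19  ] turn [ 0.0002 -0.0011 -0.0003]
```

Request:
apply_moves --claw '[-0.6,-0.6,-0.6,-0.6,-0.6]' --travel '[[0,0,-0.05],[0,0,-0.1],[0,0,-0.15],[0,0,-0.19],[0,0,-0.19]]' --turn '[[0,0,0],[0,0,0],[0,0,0],[0,0,0],[0,0,0]]'

```text
t: 3.12
tcp_pos: [0.5405, 0.239, 0.2172]
tool_rot: [0.979, 0.206, 0.009, -0.0]
force: [0.9, 0.5, -0.9]
finger_gap: 0.392
gripper_force: 61.1
```

```bash
python3 -c "
from h import *
go(.385,-.215,.21,-1.02)"
```

```text
t 3.1167 pos [0.5405 0.239  0.2172] yaw -1.1568 q6 1.384 F [ 0.9  0.5 -0.9] M [ 0.06 -0.06 -0.  ] gap 0.392
travel [-0.4064  0.4413  0.0033] turn [ 0.0014 -0.0055 -0.0435]
```

Request:
apply_moves --claw '[-0.6,-0.6,-0.6,-0.6,-0.6]' --travel '[[-0.406,0.441,0],[-0.406,0.441,0],[-0.406,0.441,0],[-0.406,0.441,0],[-0.406,0.441,0]]' --turn '[[0,0,0],[0,0,0],[0,0,0],[0,0,0],[0,0,0]]'

```text
t: 3.53
tcp_pos: [0.4668, 0.0393, 0.2087]
tool_rot: [0.979, 0.206, 0.001, 0.0]
force: [1.1, -0.9, -2.3]
finger_gap: 0.392
gripper_force: 61.1
```

```bash
python3 -c "
from h import *
go(.385,-.215,.21,-1.02)"
```

```text
t 3.5333 pos [0.4668 0.0393 0.2087] yaw -1.156 q6 1.001 F [ 1.1 -0.9 -2.3] M [-0.06  0.05  0.03] gap 0.392
travel [-0.2217  0.2497 -0.0016] turn [ 0.0003 -0.0003 -0.0433]
```

Request:
apply_moves --claw '[-0.6,-0.6,-0.6,-0.6,-0.6]' --travel '[[-0.222,0.25,0],[-0.222,0.25,0],[-0.222,0.25,0],[-0.222,0.25,0],[-0.222,0.25,0]]' --turn '[[0,0,-0.043],[0,0,-0.043],[0,0,-0.043],[0,0,-0.043],[0,0,-0.043]]'

```text
t: 3.95
tcp_pos: [0.4049, -0.1531, 0.2088]
tool_rot: [0.963, 0.271, 0.001, 0.001]
force: [1.1, -0.4, -1.6]
finger_gap: 0.392
gripper_force: 61.1
```

Request:
apply_moves --claw '[-0.6,-0.6,-0.6,-0.6,-0.6]' --travel '[[-0.017,0.019,0],[-0.034,0.038,0],[-0.034,0.038,0],[-0.034,0.038,0],[-0.034,0.038,0]]' --turn '[[0,0,0],[0,0,0],[0,0,0],[0,0,0],[0,0,0]]'

```text
t: 4.37
tcp_pos: [0.3982, -0.1909, 0.2083]
tool_rot: [0.963, 0.271, 0.0, -0.0]
force: [0.4, 0.5, -1.1]
finger_gap: 0.395
gripper_force: 61.0
```

```bash
python3 -c "
from h import *
go(.385,-.215,.21,-1.02)
w=snap('wrist');c=proj(w,(.452,-.1745,.045));print(c)
x,y=[int(v) for v in c]
x0,y0=max(x-80,0),max(y-60,0);print(x0,y0)
save(w,'e.png',(x0,y0,x0+160,y0+120),5)"
```

```text
t 4.3667 pos [ 0.3982 -0.1909  0.2083] yaw -1.0225 q6 0.321 F [ 0.4  0.5 -1.1] M [ 0.01 -0.01 -0.06] gap 0.395
travel [-0.0298  0.0171 -0.0022] turn [-0.0002 -0.0001 -0.0008]
[273.44212616 114.00853481]
193 54
```

View pics/e.png

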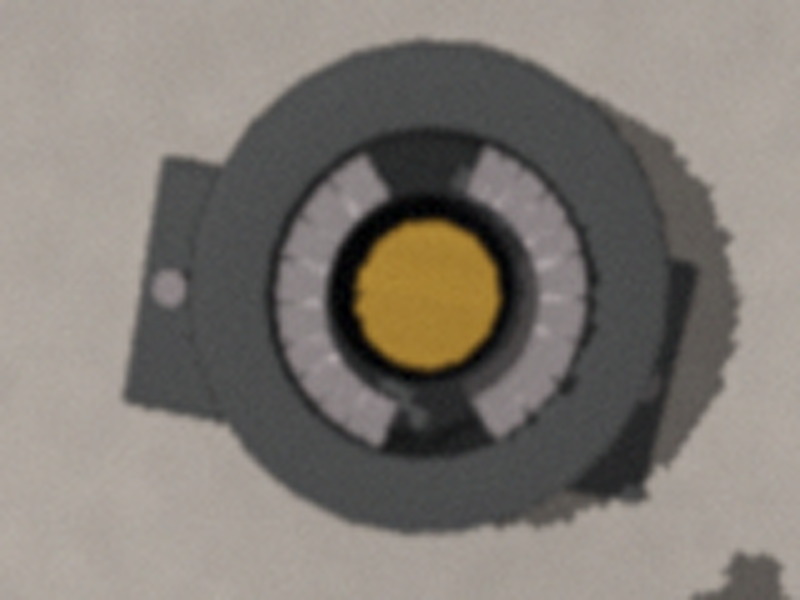

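The crop shows the collar centred at about (431,293), with slots at the top centred (426,150) and at the bottom centred (441,442).

```bash
python3 -c "
from h import *
w=load('wrist')
P=lambda u,v:pt(w,193+u/5-.4,54+v/5-.4,.045)
A=P(426,150);B=P(441,442);d=A-B;print('outer',A,B,np.arctan2(d[1],d[0]))
A=P(426,193);B=P(437,398);d=A-B;print('inner',A,B,np.arctan2(d[1],d[0]),np.arctan2(*(P(388,197)-P(403,400))[1::-1]))
L,R_,T,Bo=P(272,293),P(590,293),P(431,128),P(431,458);print('ctr',(L+R_)/2,(T+Bo)/2,P(431,293),np.linalg.norm(R_-L),np.linalg.norm(T-Bo))
# torch held: gather yellow tail via scene/side after move
a=snap('scene');b=snap('side')
for s in(a,b):print(proj(s,[*manip.sense()['tcp_pos'][:2],.2083-.056+.0105]))
f=lambda s,x,y,w,h:cv2.resize(s['pixels'][y:y+h,x:x+w,::-1],(400,600),interpolation=cv2.INTER_CUBIC)
ims=[]
for s in(a,b):
  c=proj(s,[*manip.sense()['tcp_pos'][:2],.18]).astype(int); print(c[0]-40,c[1]-60); ims.append(f(s,c[0]-40,c[1]-60,80,120))
cv2.imwrite('pics/f.png',np.hstack(ims))
"
```

```text
outer [ 0.47582188 -0.1639716   0.045     ] [ 0.43436319 -0.19355569  0.045     ] 0.6197819728865152
inner [ 0.46976932 -0.16781653  0.045     ] [ 0.44071422 -0.18863711  0.045     ] 0.6217733711863789 0.636106519112047
ctr [ 0.45581439 -0.17773488  0.045     ] [ 0.45513643 -0.17816798  0.045     ] [ 0.45581509 -0.17773603  0.045     ] 0.056645145102257786 0.05737146218067651
[135.66875276 160.2871689 ]
[349.57487182 127.45776424]
94 91
310 60
```

View pics/f.png

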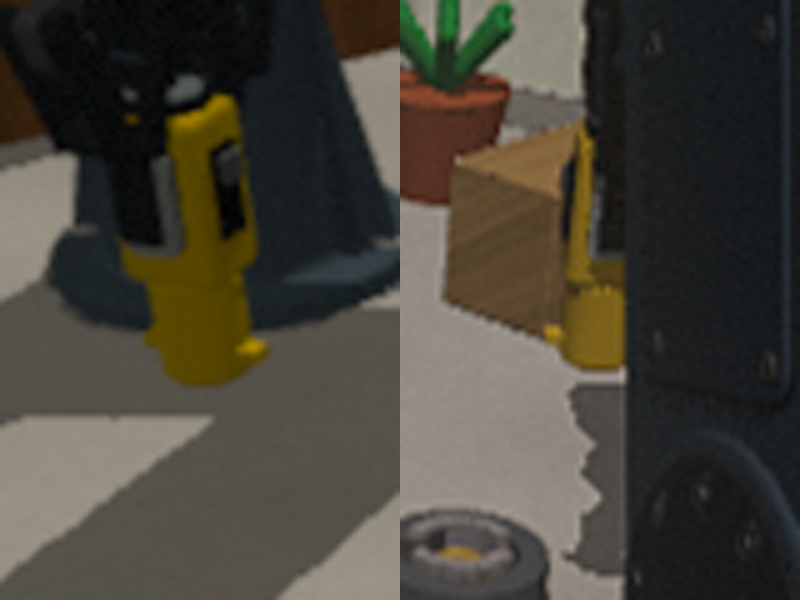

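```bash
python3 -c "
from h import *
a=load('scene');print(proj(a,(.4555,-.178,.045)),proj(a,(.452,-.1755,.045)))
go(.455,-.1775,.125,-.951)"
```

```text
[163.64490763 223.31703965] [163.89286624 222.01897635]
t 4.5167 pos [ 0.3985 -0.1904  0.2082] yaw -1.0205 q6 0.321 F [-0.6 -0.3 -1. ] M [ 0.05 -0.04  0.01] gap 0.389
travel [0.0686 0.0232 0.104 ] turn [-0.0001 -0.     -0.0221]
```

Request:
apply_moves --claw '[-0.6,-0.6,-0.6,-0.6,-0.6]' --travel '[[0.0343,0.0116,0],[0.0686,0.0232,0.03],[0.0686,0.0232,0.07],[0.0686,0.0232,0.1],[0.0686,0.0232,0.104]]' --turn '[[0,0,-0.022],[0,0,-0.022],[0,0,-0.022],[0,0,-0.022],[0,0,-0.022]]'

```text
t: 4.93
tcp_pos: [0.4531, -0.176, 0.1215]
tool_rot: [0.952, 0.305, -0.003, -0.003]
force: [-1.1, 1.1, -1.1]
finger_gap: 0.389
gripper_force: 60.9
```

Request:
apply_moves --claw '[-0.6,-0.6,-0.6]' --travel '[[0,0,0],[0,0,0],[0,0,0]]' --turn '[[0,0,0],[0,0,0],[0,0,0]]'

```text
t: 5.18
tcp_pos: [0.456, -0.1793, 0.1263]
tool_rot: [0.953, 0.304, 0.001, 0.001]
force: [-0.5, 0.6, -0.6]
finger_gap: 0.39
gripper_force: 60.9
```

```bash
python3 -c "
from h import *
go(.455,-.1775,.112,-.951)
a=snap('scene');b=snap('side')
f=lambda s,x,y,w,h:cv2.resize(s['pixels'][y:y+h,x:x+w,::-1],(400,600),interpolation=cv2.INTER_CUBIC)
cv2.imwrite('pics/g.png',np.hstack([f(a,128,165,60,90),f(b,290,105,60,90)]))
for s in(a,b):print(proj(s,(.455,-.1775,.07)),proj(s,(.455,-.1775,.045)))
"
```

```text
t 5.1833 pos [ 0.456  -0.1793  0.1263] yaw -0.9529 q6 0.35 F [-0.5  0.6 -0.6] M [ 0.   -0.02 -0.02] gap 0.39
travel [ 0.0003 -0.0026  0.0179] turn [ 0.0009 -0.0003 -0.0006]
[162.33099916 212.40478951] [163.74607508 223.1035196 ]
[322.17371899 158.9685343 ] [321.46149176 167.99113788]
```

View pics/g.png

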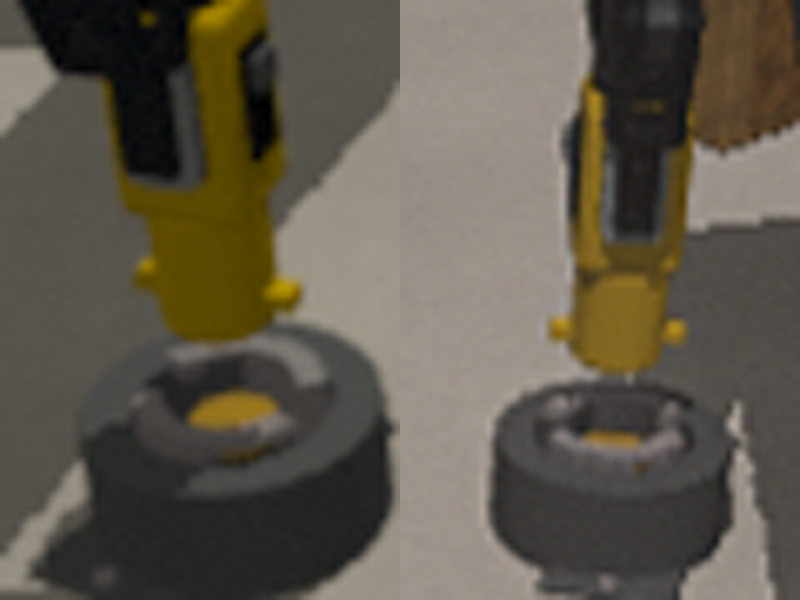

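The crop (6.67x) shows the tail centred at column 212 against the collar at 233 in scene, where about 221 is expected, so the tail is about 3 mm left. In side it is centred within 1 mm.

```bash
python3 -c "
from h import *
a=load('scene');b=load('side')
M=np.array([a['R'][0,:2],b['R'][0,:2]]);d=np.linalg.solve(M,[.0034,-.0003]);print(M,'d world',d)
def tail(s,z):
  # yellow columns at rows just above the tail's end
  hsv=cv2.cvtColor(s['pixels'],cv2.COLOR_RGB2HSV);m=cv2.inRange(hsv,(20,150,50),(35,255,255))
  u,v=proj(s,(.455,-.1775,z)); r=int(round(v)); o=[]
  for k in range(r-4,r+5):
    c=np.flatnonzero(m[k,int(u)-25:int(u)+25])+int(u)-25; o.append((k,c.min(),c.max(),len(c)) if len(c) else (k,))
  return o
for s in(a,b):print(tail(s,.085))
for i in range(3):
  manip.snapshot('wrist');s=manip.sense();print(s['tcp_pos'],Ro.from_quat(s['tool_rot']).as_matrix()[:,2])
"
```

```text
[[ 0.63587672  0.77178178]
 [-0.7781469  -0.62796579]] d world [-0.00945859  0.0121984 ]
[(202, np.int64(151), np.int64(168), 18), (203, np.int64(150), np.int64(168), 19), (204, np.int64(149), np.int64(168), 20), (205, np.int64(149), np.int64(168), 20), (206, np.int64(148), np.int64(169), 22), (207, np.int64(148), np.int64(171), 24), (208, np.int64(150), np.int64(172), 23), (209, np.int64(152), np.int64(172), 21), (210, np.int64(152), np.int64(171), 20)]
[(149, np.int64(317), np.int64(329), 13), (150, np.int64(317), np.int64(329), 13), (151, np.int64(317), np.int64(329), 13), (152, np.int64(316), np.int64(329), 14), (153, np.int64(313), np.int64(331), 19), (154, np.int64(313), np.int64(332), 20), (155, np.int64(313), np.int64(332), 20), (156, np.int64(316), np.int64(331), 14), (157, np.int64(316), np.int64(328), 13)]
[ 0.45577229 -0.17946795  0.12631892] [ 0.00252743 -0.00173839 -0.9999953 ]
[ 0.45561883 -0.17938886  0.12612235] [ 0.00211656 -0.00146919 -0.99999668]
[ 0.45548508 -0.17932683  0.12589276] [ 0.00174015 -0.00121027 -0.99999775]
```

```bash
python3 -c "
from h import *
go(.455,-.178,.104,-.951)"
```

```text
t 5.4333 pos [ 0.4555 -0.1793  0.1259] yaw -0.9535 q6 0.35 F [-0.3  0.2 -0.9] M [-0.    0.05  0.03] gap 0.387
travel [ 0.0004 -0.0018  0.0274] turn [ 0.0006 -0.0002 -0.0008]
```

Request:
apply_moves --claw '[-0.6,-0.6,-0.6,-0.6,-0.6]' --travel '[[0,-0.0006,0.008],[0,-0.0006,0.016],[0,-0.0006,0.024],[0,-0.0006,0.026],[0,-0.0006,0.026]]' --turn '[[0,0,0],[0,0,0],[0,0,0],[0,0,0],[0,0,0]]'

```text
t: 5.85
tcp_pos: [0.4542, -0.1782, 0.1031]
tool_rot: [0.953, 0.304, -0.001, -0.001]
force: [0.2, 0.3, -1.1]
finger_gap: 0.392
gripper_force: 60.9
```

Request:
apply_moves --claw '[-0.6,-0.6,-0.6,-0.6,-0.6]' --travel '[[0,0,0],[0,0,0],[0,0,0],[0,0,0],[0,0,0]]' --turn '[[0,0,0],[0,0,0],[0,0,0],[0,0,0],[0,0,0]]'

```text
t: 6.27
tcp_pos: [0.4549, -0.1786, 0.1043]
tool_rot: [0.953, 0.304, 0.0, 0.0]
force: [0.6, -0.2, -1.3]
finger_gap: 0.392
gripper_force: 60.9
```

```bash
python3 -c "
from h import *
go(.455,-.178,.098,-.951)"
```

```text
t 6.2667 pos [ 0.4549 -0.1786  0.1043] yaw -0.9532 q6 0.35 F [ 0.6 -0.2 -1.3] M [0.01 0.02 0.01] gap 0.392
travel [ 0.0005 -0.0006  0.0079] turn [ 0.0001 -0.     -0.0007]
```

Now down gently: 6 mm in small steps.

Request:
apply_moves --claw '[-0.6,-0.6,-0.6,-0.6,-0.6]' --travel '[[0,0,0.002],[0,0,0.004],[0,0,0.006],[0,0,0.008],[0,0,0.008]]' --turn '[[0,0,0],[0,0,0],[0,0,0],[0,0,0],[0,0,0]]'

```text
t: 6.68
tcp_pos: [0.4546, -0.1784, 0.0973]
tool_rot: [0.953, 0.304, -0.0, -0.0]
force: [-0.9, -0.6, -1.3]
finger_gap: 0.392
gripper_force: 60.9
```

Request:
apply_moves --claw '[-0.6,-0.6,-0.6,-0.6,-0.6]' --travel '[[0,0,0.001],[0,0,0.002],[0,0,0.003],[0,0,0.004],[0,0,0.004]]' --turn '[[0,0,0],[0,0,0],[0,0,0],[0,0,0],[0,0,0]]'

```text
t: 7.1
tcp_pos: [0.4547, -0.1785, 0.0944]
tool_rot: [0.953, 0.304, -0.0, -0.0]
force: [-0.0, -0.3, -1.8]
finger_gap: 0.394
gripper_force: 60.9
```

```bash
python3 -c "
from h import *
go(.455,-.178,.090,-.951)"
```

```text
t 7.1 pos [ 0.4547 -0.1785  0.0944] yaw -0.9532 q6 0.35 F [-0.  -0.3 -1.8] M [0.02 0.06 0.04] gap 0.394
travel [ 0.0006 -0.0003  0.0054] turn [-0.0001  0.     -0.0007]
```

Request:
apply_moves --claw '[-0.6,-0.6,-0.6,-0.6,-0.6]' --travel '[[0,0,0.001],[0,0,0.002],[0,0,0.003],[0,0,0.004],[0,0,0.004]]' --turn '[[0,0,0],[0,0,0],[0,0,0],[0,0,0],[0,0,0]]'

```text
t: 7.52
tcp_pos: [0.4547, -0.1785, 0.0912]
tool_rot: [0.953, 0.304, -0.0, -0.0]
force: [0.6, 0.6, -1.4]
finger_gap: 0.391
gripper_force: 60.9
```

Request:
apply_moves --claw '[-0.6,-0.6,-0.6,-0.6,-0.6]' --travel '[[0,0,0.001],[0,0,0.002],[0,0,0.003],[0,0,0.004],[0,0,0.004]]' --turn '[[0,0,0],[0,0,0],[0,0,0],[0,0,0],[0,0,0]]'

```text
t: 7.93
tcp_pos: [0.4549, -0.1785, 0.0882]
tool_rot: [0.953, 0.304, 0.0, 0.0]
force: [-0.1, 0.2, 1.3]
finger_gap: 0.391
gripper_force: 61.4
```

```bash
python3 -c "
from h import *
go(.455,-.178,.083,-.951)"
```

```text
t 7.9333 pos [ 0.4549 -0.1785  0.0882] yaw -0.9532 q6 0.35 F [-0.1  0.2  1.3] M [ 0.04  0.07 -0.06] gap 0.391
travel [ 0.0005 -0.0005  0.0066] turn [ 0.0001 -0.     -0.0007]
```

Request:
apply_moves --claw '[-0.6,-0.6,-0.6,-0.6,-0.6]' --travel '[[0,0,0.001],[0,0,0.002],[0,0,0.004],[0,0,0.006],[0,0,0.006]]' --turn '[[0,0,0],[0,0,0],[0,0,0],[0,0,0],[0,0,0]]'

```text
t: 8.35
tcp_pos: [0.4549, -0.1786, 0.0832]
tool_rot: [0.953, 0.304, 0.0, 0.0]
force: [-0.4, 0.1, 4.0]
finger_gap: 0.392
gripper_force: 61.7
```

```bash
python3 -c "
from h import *
go(.455,-.178,.079,-.951)"
```

```text
t 8.35 pos [ 0.4549 -0.1786  0.0832] yaw -0.9533 q6 0.35 F [-0.4  0.1  4. ] M [ 0.13  0.12 -0.04] gap 0.392
travel [ 0.0005 -0.0005  0.0053] turn [ 0.0001 -0.     -0.0007]
```

Request:
apply_moves --claw '[-0.6,-0.6,-0.6,-0.6,-0.6]' --travel '[[0,0,0.002],[0,0,0.004],[0,0,0.006],[0,0,0.008],[0,0,0.009]]' --turn '[[0,0,0],[0,0,0],[0,0,0],[0,0,0],[0,0,0]]'

```text
t: 8.77
tcp_pos: [0.4549, -0.1785, 0.0763]
tool_rot: [0.953, 0.304, 0.0, 0.0]
force: [0.2, 1.8, 7.3]
finger_gap: 0.392
gripper_force: 62.0
```

```bash
python3 -c "
from h import *
go(.455,-.178,.079,-.951)"
```

```text
t 8.7667 pos [ 0.4549 -0.1785  0.0763] yaw -0.9532 q6 0.35 F [0.2 1.8 7.3] M [ 0.19  0.19 -0.01] gap 0.392
travel [ 0.0005 -0.0005 -0.0034] turn [ 0.0001 -0.     -0.0007]
```

Request:
apply_moves --claw '[-0.6,-0.6,-0.6,-0.6,-0.6]' --travel '[[0,0,0.0006],[0,0,0.0006],[0,0,0.0006],[0,0,0.0006],[0,0,0.0006]]' --turn '[[0,0,0.02],[0,0,0.045],[0,0,0.07],[0,0,0.095],[0,0,0.11]]'

```text
t: 9.18
tcp_pos: [0.4554, -0.1793, 0.0762]
tool_rot: [0.991, 0.134, 0.001, 0.001]
force: [-1.0, -1.5, 8.0]
finger_gap: 0.389
gripper_force: 62.1
```

```bash
python3 -c "
from h import *
go(.455,-.178,.0758,-1.953)"
```

```text
t 9.1833 pos [ 0.4554 -0.1793  0.0762] yaw -1.3016 q6 0.699 F [-1.  -1.5  8. ] M [-0.14  0.29  0.07] gap 0.389
travel [-0.0001 -0.0017  0.0004] turn [ 0.0005 -0.0005  0.2073]
```

Request:
apply_moves --claw '[-0.6,-0.6,-0.6,-0.6,-0.6]' --travel '[[0,0,0],[0,0,0],[0,0,0],[0,0,0],[0,0,0]]' --turn '[[0,0,0.025],[0,0,0.05],[0,0,0.075],[0,0,0.1],[0,0,0.12]]'

```text
t: 9.6
tcp_pos: [0.4555, -0.1794, 0.0762]
tool_rot: [0.999, -0.054, 0.001, 0.001]
force: [-1.6, -1.4, 7.8]
finger_gap: 0.395
gripper_force: 62.1
```

```bash
python3 -c "
from h import *
go(.455,-.178,.0758,-1.953)"
```

```text
t 9.6 pos [ 0.4555 -0.1794  0.0762] yaw -1.6788 q6 1.076 F [-1.6 -1.4  7.8] M [-0.14  0.23  0.06] gap 0.395
travel [-0.0008 -0.0017  0.0005] turn [ 0.0005 -0.0007  0.0873]
```

Request:
apply_moves --claw '[-0.6,-0.6,-0.6,-0.6,-0.6]' --travel '[[0,0,0],[0,0,0],[0,0,0],[0,0,0],[0,0,0]]' --turn '[[0,0,0.025],[0,0,0.05],[0,0,0.07],[0,0,0.085],[0,0,0.092]]'

```text
t: 10.02
tcp_pos: [0.4555, -0.1793, 0.0762]
tool_rot: [0.981, -0.196, 0.001, 0.001]
force: [0.0, -0.7, 6.6]
finger_gap: 0.387
gripper_force: 62.1
```

```bash
python3 -c "
from h import *
go(.455,-.178,.0758,-2.043)"
```

```text
t 10.0167 pos [ 0.4555 -0.1793  0.0762] yaw -1.9662 q6 1.363 F [ 0.  -0.7  6.6] M [-0.09  0.18  0.07] gap 0.387
travel [-0.0012 -0.0013  0.0005] turn [ 0.0003 -0.0007  0.0245]
```

Request:
apply_moves --claw '[-0.6,-0.6,-0.6,-0.6,-0.6]' --travel '[[0,0,0],[0,0,0],[0,0,0],[0,0,0],[0,0,0]]' --turn '[[0,0,0.003],[0,0,0.006],[0,0,0.009],[0,0,0.012],[0,0,0.014]]'

```text
t: 10.43
tcp_pos: [0.4555, -0.1794, 0.0762]
tool_rot: [0.976, -0.217, 0.001, 0.001]
force: [-0.9, -0.2, 8.5]
finger_gap: 0.393
gripper_force: 62.1
```

```bash
python3 -c "
from h import *
go(.455,-.178,.0758,-2.043)"
```

```text
t 10.4333 pos [ 0.4555 -0.1794  0.0762] yaw -2.0087 q6 1.406 F [-0.9 -0.2  8.5] M [-0.08  0.23  0.05] gap 0.393
travel [-0.0013 -0.0013  0.0005] turn [ 0.0003 -0.0007  0.0109]
```

Request:
apply_moves --claw '[-0.6,-0.6,-0.6,-0.6,-0.6]' --travel '[[0,0,-0.002],[0,0,-0.004],[0,0,-0.006],[0,0,-0.008],[0,0,-0.009]]' --turn '[[0,0,0],[0,0,0],[0,0,0],[0,0,0],[0,0,0]]'

```text
t: 10.85
tcp_pos: [0.4555, -0.1793, 0.0832]
tool_rot: [0.976, -0.217, 0.001, 0.001]
force: [0.4, -0.9, 4.1]
finger_gap: 0.394
gripper_force: 61.7
```

```bash
python3 -c "
from h import *
go(.455,-.178,.0845,-2.01)"
```

```text
t 10.85 pos [ 0.4555 -0.1793  0.0832] yaw -2.0084 q6 1.406 F [ 0.4 -0.9  4.1] M [-0.24  0.1   0.05] gap 0.394
travel [-0.0012 -0.0013 -0.0016] turn [ 0.0003 -0.0007  0.0005]
```

Request:
apply_moves --claw '[-0.6,-0.6,-0.6,-0.6,-0.6]' --travel '[[0,0,-0.0005],[0,0,-0.001],[0,0,-0.0015],[0,0,-0.002],[0,0,-0.002]]' --turn '[[0,0,0],[0,0,0],[0,0,0],[0,0,0],[0,0,0]]'

```text
t: 11.27
tcp_pos: [0.4554, -0.1792, 0.0843]
tool_rot: [0.976, -0.217, 0.001, 0.0]
force: [0.9, -3.0, 1.0]
finger_gap: 0.394
gripper_force: 61.2
```

```bash
python3 -c "
from h import *
go(.455,-.178,.0845,-2.01)"
```

```text
t 11.2667 pos [ 0.4554 -0.1792  0.0843] yaw -2.0087 q6 1.406 F [ 0.9 -3.   1. ] M [-0.75 -0.07 -0.03] gap 0.394
travel [-0.0011 -0.0012 -0.0002] turn [ 0.0002 -0.0005  0.0004]
```

Request:
apply_moves --claw '[-0.2,0,0.2,0.3,0.4]' --travel '[[0,0,0],[0,0,0],[0,0,0],[0,0,0],[0,0,0]]' --turn '[[0,0,0],[0,0,0],[0,0,0],[0,0,0],[0,0,0]]'

```text
t: 11.68
tcp_pos: [0.4541, -0.1777, 0.0842]
tool_rot: [0.976, -0.217, -0.001, -0.001]
force: [0.3, 0.7, -0.8]
finger_gap: 0.698
gripper_force: 0.0
```

Request:
apply_moves --claw '[0.4,0.4,0.4,0.4,0.4]' --travel '[[0,0,0],[0,0,-0.04],[0,0,-0.08],[0,0,-0.12],[0,0,-0.16]]' --turn '[[0,0,0],[0,0,0],[0,0,0],[0,0,0],[0,0,0]]'

```text
t: 12.1
tcp_pos: [0.4542, -0.1779, 0.2135]
tool_rot: [0.976, -0.217, -0.001, -0.0]
force: [0.5, -0.8, 0.6]
finger_gap: 0.698
gripper_force: 0.0
```

```bash
python3 -c "
from h import *
go(.455,-.178,.2,-2.01)
a=snap('scene');b=snap('side');w=snap('wrist')
f=lambda s,x,y,w,h:cv2.resize(s['pixels'][y:y+h,x:x+w,::-1],(400,600),interpolation=cv2.INTER_CUBIC)
cv2.imwrite('pics/h.png',np.hstack([f(a,128,165,60,90),f(b,290,105,60,90)]))
for s,n in((a,'scene'),(b,'side'),(w,'wrist')):
  u,v=proj(s,(.455,-.178,.139));print(n,u,v,np.round(s['depth'][int(v),int(u)],4),pt(s,u,v))
"
```

```text
t 12.1 pos [ 0.4542 -0.1779  0.2135] yaw -2.0088 q6 1.406 F [ 0.5 -0.8  0.6] M [-0.02 -0.   -0.08] gap 0.698
travel [ 0.001  -0.0003  0.0169] turn [-0.0002  0.0005  0.0004]
scene 157.93271495090642 181.0995830235834 0.7736 [ 0.45713441 -0.17899355  0.14032663]
side 324.3496418029933 132.741596844172 0.9783 [ 0.45248277 -0.17350168  0.14126707]
wrist 257.2646244003509 206.64094241790656 0.2338 [ 0.45527298 -0.1781249   0.13987428]
```

View pics/h.png

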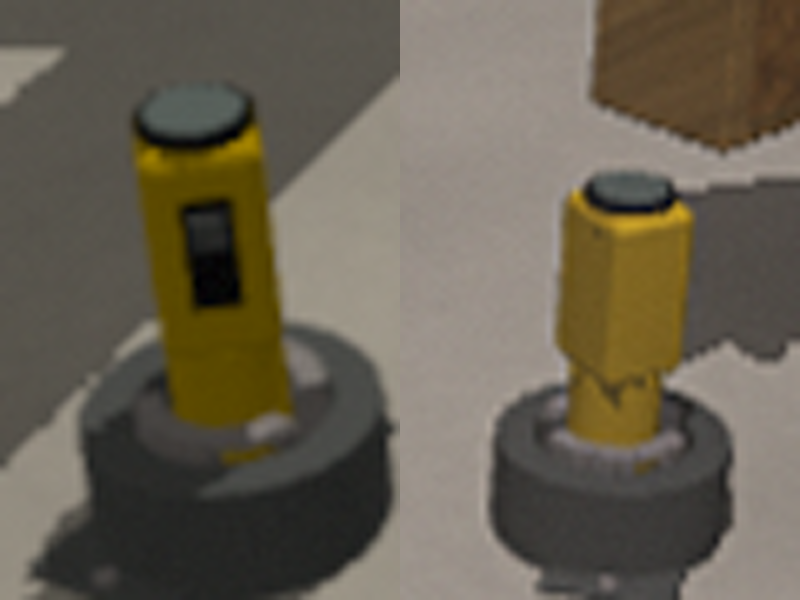

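The crop shows the torch upright in the collar with the lens at (195,112). The lens top measures about 0.140 m (0.139 is locked, 0.144 would be free), and the gripper is clear.

```bash
python3 -c "
from h import *
print(manip.sign_off())"
```

```text
the job is handed in; nothing more can be done
None
```

I stood the large yellow torch in the dock, pushed it in, twisted it clockwise and released it, then handed the job in. It looked locked and upright (lens top about 0.140 m; 0.139 m expected when locked), with peak force about 9 N and no other ledge item disturbed that I saw, but the hand-in returned no verdict.

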